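Clamp the spice jar in the ratchet jar holder

ROBOT

A 7-joint arm with a two-finger parallel gripper is mounted at the origin on a cart in front of the work surface, level with it; the furniture and walls round the work are solid. World frame = base frame: x ahead of the robot, y to its left, z up, the work surface at z = 0. Lengths are in m, angles in degrees, forces in N, time in s.
With the tool pointing down it reaches from about 0.35 to 0.775 m from the base axis. Payload 3.1 kg.
Tool frame: the origin (TCP) lies on the centre line of the jaws, within the pads' length; the fingertips stand 17 mm ahead of it and the grasp point (between the pads) lies 2 mm behind it (robot.tip_reach is the distance from the TCP to the fingertips, in m); z points along the fingers, y is the line along which they close (so a half turn about z gives the same grasp; the last joint's range is limited). The gripper opens to 85 mm and grips with 20 to 120 N. Pads are 22 mm wide; open, the fingers measure 114 mm over their backs; the gripper's body (76 mm by 85 mm) begins 54 mm behind the grasp point. The pads swing forward as they close: fully open they stand 13 mm farther back than shut.
Start: joints at [-75.441, 17.813, 0.802, 86.603, -0.252, 75.585, -1.558], TCP at [0.16, 0.526, 0.248] pointing down, gripper open.
Joint ranges: [-154.91, 154.91], [-16.99, 109.72], [-72.82, 74.43], [7.12, 147.25], [-82.49, 262.49], [11.32, 116.49], [-174.64, 174.64]. Speed limits (degrees/s): [159.86, 159.86, 180, 180, 180, 180, 180].

INTERFACE

Orientations are given as [roll, pitch, yaw] about the fixed x, y, z axes, in that order (R = Rz(yaw) Ry(pitch) Rx(roll)).
In Python, from station import robot, fingers, vision, workorder, recognise gives the robot as it stands. Calls block until the motion is done:
- robot.move_to(position, orientation): joint-space move of the TCP to a pose.
- robot.line_to(position, orientation=None, velocity=0.15, f_stop=None): straight line of the TCP; orientation=None keeps the orientation; velocity is the mean speed in m/s. With f_stop (N) it stops when the force on the tool has changed by that much, and returns True; else False.
- robot.move_j(angles): joint-space move.
- fingers.gripper_to(opening, force=None): opening from 0.0 (shut) to 1.0 (fully open); force is the grip in N (None keeps the last); returns when the fingers have stopped.
- robot.pause(seconds).
- robot.inverse_kinematics(position, orientation): joint angles nearest the present ones, or None.
- vision.grab_frame(name): name is "scene" or "top" or "wrist"; returns the picture (480x640x3 uint8, red, green, blue); there is no depth.
- vision.calibration(name): a dict with "mtx" (3x3 intrinsics, pixels), "k1" (the pictures are not rectified: a ray, as slopes to the right and down, at radius r is drawn at 1 + k1 r^2 times it, then the intrinsics apply), "extrinsics" (4x4, takes a point from world to camera coordinates); the wrist camera has in their place "T_tool_cam" (4x4, takes a point from camera to tool coordinates, whose origin is the TCP and whose axes are the flange's). Camera axes: x right, y up, looking along -z (the intrinsics and any distortion apply to the point x, -y, -z); pixel columns grow to the right and rows downward; lengths in m; the calibration is good to about 2 mm. A picture is of the moment at which its call begins: read the wrist's pose just before it. calibration takes no time and is no camera call.
A pose or a line that the arm cannot do raises robot.PlanningError and nothing moves.
- workorder.close_job(): hands the job in; it is judged then, once.
Trained networks look in the newest picture that a camera, given by its name, has taken for a name from the list of things; names that differ only in an ending like _2 or _b are one class to them, and where a whole thing is asked for, a point or a joint stands for the part that bears it (a point fixed in the world has none). Each returns a list of dicts, best first, with "p" (0 to 1); they miss things now and then, are a little off and sometimes report something else, mostly with a low value. They report only what shows in the picture. A call takes as long as a camera call. They do not tell look-alikes from the thing itself.
- recognise(label, camera): "rect" ([centre column, centre row, width, height] in pixels, round what is visible of it).
Readings, each from a call of its own:
- robot.current_time_s(): time.
- robot.current_joint_positions(): joint angles.
- robot.current_dq(): joint speeds.
- robot.current_joint_torque(): joint torques, N m.
- robot.current_tool_pos(): TCP position.
- robot.current_eef_rot(): TCP orientation.
- robot.current_contact_force(): force on the tool from outside, world axes, zero at the start.
- robot.current_torque(): the same for the moment, N m.
- robot.current_finger_gap(): opening from 0.0 (shut) to 1.0 (fully open).
- robot.current_gripper_force(): force on a finger pad.
Only numpy, scipy, OpenCV 4.12 (cv2) and the standard library are available. Lean on these libraries where they do the work, as an engineer would, in place of code of your own. Each camera call takes 0.05 s, during which the arm holds its last target. There are 200 camera calls.

TASK

Hold the spice jar in the jar clamp ready for opening. The clamp has been left wound shut: flip its pawl clear of the ratchet wheel, turn the wing knob all the way back to its stop, tip the pawl back onto the wheel, stand the jar upright between the jaws and let go of it, and wind the knob on click by click until the sprung pad is pushed between a quarter and two thirds of the way into its jaw (three clicks from the stop), never right home. Let the pawl hold it, and do not disturb the other things.

Things in the scene. Friction and masses are not known exactly. Their poses are not given: they have to be found in the camera images.
- jar_clamp: Fixed jar clamp, plate 130 (x) x 350 (y) x 10 mm; origin under its middle. x points away from the robot side, y along the line on which the jaws close, z up. From +y to -y: fixed V jaw (top 58 mm above the worktop), gap for the jar, moving jaw block with sprung rubber pad (64 mm in x, top 58 mm), white console sloping down to -x at 30 degrees with wing knob, toothed wheel, and pawl at the -y end.
- bay (a point): Point on the clamp's plate top (10 mm above the worktop) where the middle of the jar's foot is to be set down, midway between the open jaws; axes as jar_clamp. The V jaw centres a clamped jar about 7 mm further to +y. With the knob at its stop the jaws stand about 57 mm apart, leaving 6 mm either side of the jar.
- knob_grip (a point): Middle of the black wing of the knob, on its axis, where it is gripped. z: out along the axis, leaning 30 degrees from vertical to the clamp's -x (to the robot). x: along the wing (56 mm long, 14 mm thick, end face 12 mm out, foot 19 mm in, on a hub of radius 22 mm), turning with the knob; at knob 0 it runs straight up the slope. The toothed wheel, radius 48 mm, starts 30 mm in.
- pawl_pivot (a point): Middle of the pawl's hinge on the console; axes as jar_clamp. The hinge line runs straight up the slope, 80 mm to -y of the knob's axis and 32 mm further in than knob_grip. The pawl is a rocker with two arms about 100 degrees apart: a steel tooth arm, 14 mm wide (7 mm at the tip), 45 mm long, and a black thumb tab, 18 mm wide, 6 mm thick, 47 mm long.
- pawl (a joint): Rocker angle, rad. Near 0 (to 0.2 on a tooth) the tooth arm lies to +y in the wheel's teeth and the tab stands out of the slope (leaning 10 degrees to -y). Grows as the tab is pushed to -y; past about 0.7 it falls by its weight to a stop at 1.36: tooth arm standing, tab flat to -y. Pushing the standing arm to +y until below about 0.7 lets it fall onto the wheel. Under 1 N.
- knob (a joint): Knob angle, rad: 0 at its stop (jaws open), grows clockwise seen facing the knob, to 2.6. With the pawl on, it winds forward freely but cannot turn back past the last click; clicks hold at about 0.49, 1.01, 1.54, 2.06 (wind 0.05 to 0.1 past one so that the pawl drops). Friction 0.04 N m; the squeezed pad turns it back onto the pawl. Moves the jaw 12 mm per rad (6.3 mm a click) to +y.
- pad (a joint): How far the sprung rubber pad is pushed back into the moving jaw, m: 0 standing out, 0.012 right home; 4 N to start and 1 N more per mm. With the jar in the V jaw the pad meets it after about 2.1 clicks and is pushed in about 0.005 at three clicks, 0.011 at four.
- spice_jar: The spice jar to clamp: a straight round glass jar with a red lid, 43 to 45 mm in diameter, 106 mm tall, 0.08 to 0.15 kg. Origin at the middle of its foot, z up. It stands in any of five places among the bystanders at the front left; the only spice jar there. Behind it all stand a dish rack (up to 0.25 m high, from x = 0.58) and bottles.
- shaker: Bystander, not to be disturbed: a glass salt shaker with a rounded grey metal cap, 44 mm in diameter, 90 mm tall. Origin at the middle of its underside.
- glass: Bystander, not to be disturbed: a small tapered drinking glass, 49 mm in diameter at the rim, 62 mm tall. Origin at the middle of its underside.
- tin: Bystander, not to be disturbed: a plain tin with a pull ring, 66 mm in diameter, 67 mm tall. Origin at the middle of its underside.
- garlic: Bystander, not to be disturbed: a head of garlic, 60 mm across, 59 mm tall. Origin at the middle of its underside.
Not all that is in view belongs to the job. What is shaped like the spice_jar but pink is not meant.

How it is judged (in metres and radians):
On the way, in this order (a step that is already met when the one before it is completed fails the run):
1. the pawl is flipped over, clear of the wheel (value of joint pawl above 1 rad), for 0.2 s.
2. the knob is turned back to its stop (within 0.15 rad) with the pawl off (value of joint knob below 0.15 rad and value of joint pawl above 0.8 rad), for 0.1 s.
3. the jar stands upright on the base plate between the open jaws, let go (z of spice_jar in the frame of bay between -0.006 and 0.006 m and x of spice_jar in the frame of bay between -0.02 and 0.02 m and y of spice_jar in the frame of bay between -0.012 and 0.012 m and angle between spice_jar's own z axis and vertical below 0.12 rad and contact force between the fingers and spice_jar below 0.1 N and value of joint knob below 0.9 rad), for 0.2 s.
At the end, for the whole second after the job is handed in: The jar stands upright (within 0.12 rad) on the clamp's base plate between the jaws (within 20 mm along x and 12 mm along y of the bay point), the pad is pushed in between 2.5 and 8.5 mm, the pawl rests on the wheel (below 0.25 rad) and holds it, and the knob and jar are at rest (z of spice_jar in the frame of bay between -0.006 and 0.006 m and x of spice_jar in the frame of bay between -0.02 and 0.02 m and y of spice_jar in the frame of bay between -0.012 and 0.012 m and angle between spice_jar's own z axis and vertical below 0.12 rad and value of joint pad between 0.0025 and 0.0085 m and value of joint pawl below 0.25 rad and velocity of joint knob between -0.05 and 0.05 rad/s and linear speed of spice_jar below 0.02 m/s); the robot touches nothing.
It fails at once if the pad is pushed right home (over 11.5 mm) (value of joint pad above 0.0115 m).
It fails at once if the jar is tipped over (more than 0.6 rad) (angle between spice_jar's own z axis and vertical above 0.6 rad).
It fails at once if a bystander is moved by more than 30 mm (distance of any of shaker, glass, tin, garlic from where it was at the start of the episode above 0.03 m).
It also fails if it takes over 72 s, if anything falls off the work surface, if the arm or the gripper's body presses on something with over 40 N, if the wrist force passes 120 N, or if a joint passes its speed limit or range.

## Working session

There is one attempt and no reset: what is moved stays moved. The work goes in short steps, each a Python script; the robot and the scene stay as the last script left them, time stands still between calls to the robot, and variables do not carry over. Pictures are saved under pics/ and viewed, at most 13 in all, crops included, and the job is handed in when it is done.

```bash
mkdir -p pics; ls; python3 - <<'E'
from station import robot, fingers, vision, recognise
import cv2, numpy as np
for c in ("scene","top"):
    im=vision.grab_frame(c); cv2.imwrite(f"pics/{c}0.png",im[:,:,::-1])
    k=vision.calibration(c); print(c,np.round(k["mtx"],1).tolist(),k["k1"],np.round(k["extrinsics"],3).tolist())
    for l in ("spice_jar","jar_clamp","knob","pawl","shaker","tin","glass","garlic"):
        print(l,[(round(d["p"],2),[round(v) for v in d["rect"]]) for d in recognise(l,c)[:4]])
print(np.round(vision.calibration("wrist")["T_tool_cam"],3).tolist(), robot.current_eef_rot(),robot.current_time_s(),robot.tip_reach)
E
```

```text
pics
scene [[594.4, 0.0, 316.3], [0.0, 594.4, 239.2], [0.0, 0.0, 1.0]] -0.1465005706846207 [[0.523, -0.852, -0.001, -0.254], [0.625, 0.384, 0.679, -0.383], [-0.579, -0.356, 0.734, -1.249], [0.0, 0.0, 0.0, 1.0]]
spice_jar [(0.83, [242, 195, 15, 40]), (0.61, [302, 255, 21, 40])]
jar_clamp [(0.75, [395, 302, 146, 67])]
knob [(0.9, [419, 294, 43, 37])]
pawl [(0.7, [447, 299, 27, 18])]
shaker [(0.65, [268, 244, 18, 33])]
tin [(0.63, [230, 227, 28, 36])]
glass [(0.74, [277, 222, 15, 24])]
garlic [(0.66, [214, 204, 19, 18]), (0.25, [394, 302, 148, 70])]
top [[556.0, 0.0, 314.3], [0.0, 556.0, 239.0], [0.0, 0.0, 1.0]] 0.017892536860878848 [[0.026, -0.999, 0.024, -0.012], [0.991, 0.029, 0.128, -0.514], [-0.129, 0.02, 0.991, -1.209], [0.0, 0.0, 0.0, 1.0]]
spice_jar [(0.82, [187, 209, 30, 32]), (0.74, [302, 260, 23, 22])]
jar_clamp [(0.95, [414, 258, 162, 101])]
knob [(0.96, [439, 249, 39, 40])]
pawl [(0.63, [472, 239, 36, 18]), (0.36, [413, 258, 163, 102])]
shaker [(0.62, [255, 260, 21, 18])]
tin [(0.63, [196, 259, 34, 30])]
glass [(0.93, [241, 224, 17, 21])]
garlic [(0.69, [156, 236, 29, 25])]
[[-0.001, 0.956, 0.294, 0.075], [1.0, 0.001, 0.0, 0.001], [0.0, 0.294, -0.956, -0.126], [0.0, 0.0, 0.0, 1.0]] [1.79996950e+02 9.91389073e-04 1.63053845e+02] 0.9 0.017
```

```bash
python3 - <<'E'
import cv2, numpy as np
s=cv2.imread("pics/scene0.png");t=cv2.imread("pics/top0.png")
cv2.imwrite("pics/a.png",cv2.resize(t[180:330,120:520],(800,300),interpolation=cv2.INTER_CUBIC))
a=cv2.resize(t[190:330,130:330],(800,560),interpolation=cv2.INTER_CUBIC)
cv2.imwrite("pics/jars_top.png",a)
cv2.imwrite("pics/clamp_top.png",cv2.resize(t[195:325,325:505],(800,578),interpolation=cv2.INTER_CUBIC))
cv2.imwrite("pics/scene_c.png",cv2.resize(s[160:360,190:480],(800,552),interpolation=cv2.INTER_CUBIC))
E
```

```text
(no output)
```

View pics/scene_c.png

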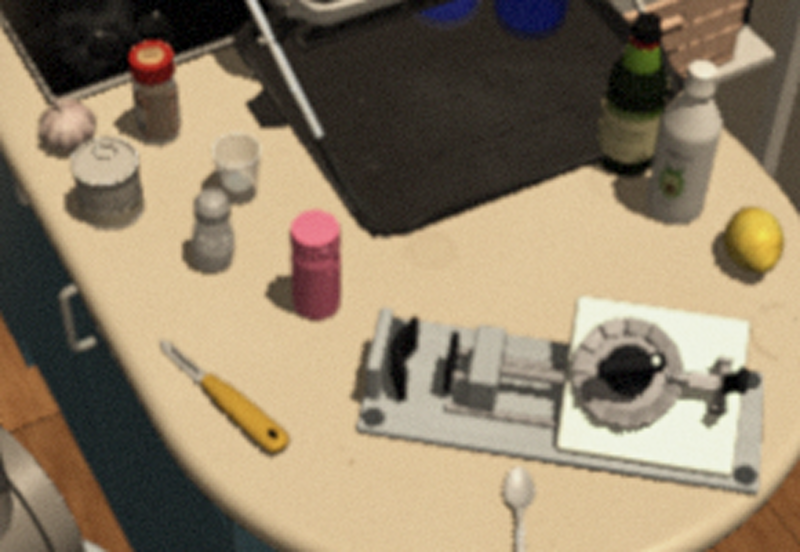

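View pics/clamp_top.png

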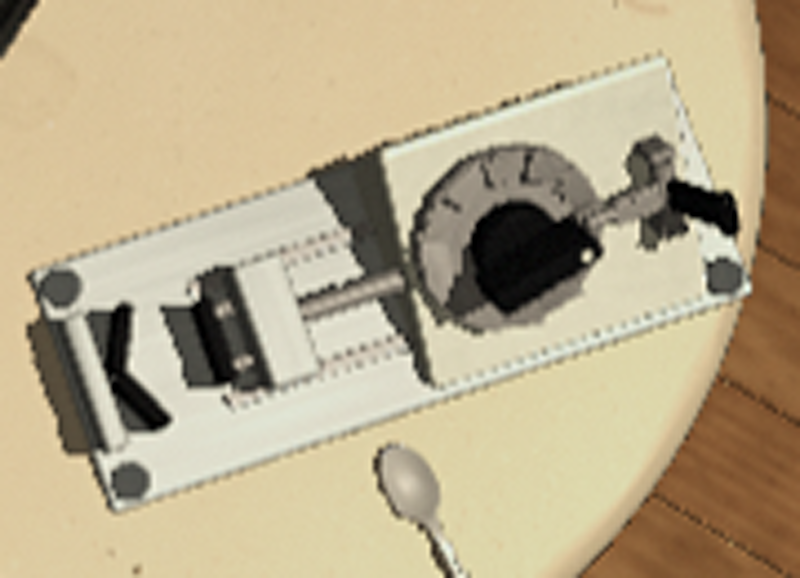

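View pics/jars_top.png

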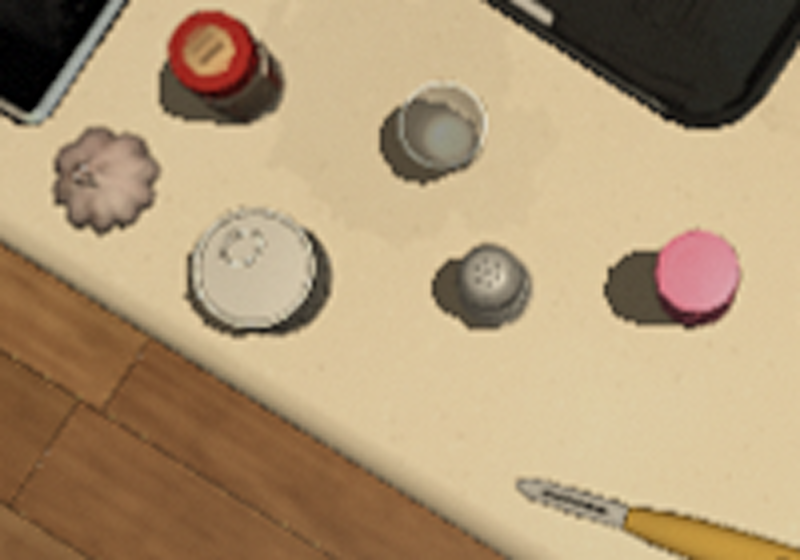

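Jar candidates are in the top picture: the red-lidded glass jar at (187,209), and the pink look-alike at (302,260). The red-lidded one fits "glass jar with a red lid" and the crop confirms it. In that crop the plate corners are near (35,272), (115,510) and (750,288). The knob's wing lies roughly along the plate, and the pawl's tab stands at the right.

```bash
cat > h.py <<'E'
from station import robot, fingers, vision, workorder, recognise
import cv2, numpy as np
from scipy.spatial.transform import Rotation as R
def cam(c, pose=None):
    k=vision.calibration(c)
    if c=="wrist":
        T=np.eye(4); T[:3,:3]=R.from_euler("xyz",pose[1],degrees=True).as_matrix(); T[:3,3]=pose[0]
        E=np.linalg.inv(T@k["T_tool_cam"])
    else: E=np.array(k["extrinsics"])
    return np.array(k["mtx"]),k["k1"],E
def ray(px,cm):
    K,k1,E=cm
    u=cv2.undistortPoints(np.array([[px]],float),K,np.array([k1,0,0,0.]))[0,0]
    d=E[:3,:3].T@np.array([u[0],-u[1],-1]); o=-E[:3,:3].T@E[:3,3]
    return o,d/np.linalg.norm(d)
def onz(px,cm,z):
    o,d=ray(px,cm); return o+d*(z-o[2])/d[2]
def tri(rays):
    A=sum(np.eye(3)-np.outer(d,d) for o,d in rays); b=sum((np.eye(3)-np.outer(d,d))@o for o,d in rays)
    p=np.linalg.solve(A,b); return p,[np.linalg.norm(np.cross(p-o,d)) for o,d in rays]
def pose(): return robot.current_tool_pos(),robot.current_eef_rot()
def proj(P,cm):
    K,k1,E=cm; p=E[:3,:3]@P+E[:3,3]; u=np.array([p[0],-p[1]])/-p[2]; u=u*(1+k1*u@u)
    return K[:2,:2]@u+K[:2,2]
E
python3 - <<'E'
from h import *
t=cam("top");s=cam("scene")
f=lambda x,y:(325+x/4.444,195+y/4.444)
c=[onz(f(*p),t,.01) for p in((35,272),(115,510),(750,288))]
for p in c: print(np.round(p,4))
print([np.linalg.norm(c[0]-c[1]),np.linalg.norm(c[1]-c[2])])
yv=c[1]-c[2]; yaw=np.degrees(np.arctan2(-yv[0],yv[1])); mid=(c[0]+c[2])/2; print("yaw",yaw,mid)
jt=tri([ray((130+212/4,190+52/4),t),ray((190+152/2.759,160+60/2.759),s)]); print("lid",jt)
kn=tri([ray(f(545,268),t),ray((190+632/2.759,160+368/2.759),s)]); print("knob",kn)
pv=tri([ray(f(725,212),t),ray((190+742/2.759,160+380/2.759),s)]); print("tabtip",pv)
Rc=R.from_euler("z",yaw,degrees=True).as_matrix()
for p in(kn[0],pv[0]): print(np.round(Rc.T@(p-mid),4))
for n,px in dict(tin=(196,259),garlic=(156,236),glass=(241,224),shaker=(255,260)).items(): print(n,np.round(onz(px,t,.06),3))
E
```

```text
[ 0.4787 -0.0417  0.01  ]
[ 0.3593 -0.0847  0.01  ]
[ 0.4811 -0.4087  0.01  ]
[np.float64(0.12693776444151092), np.float64(0.34614568579795774)]
yaw 20.597796184095778 [ 0.47990048 -0.225185    0.01      ]
lid (array([0.573209  , 0.28134018, 0.10574059]), [np.float64(0.000879618035018601), np.float64(0.0008796180350185943)])
knob (array([ 0.47895193, -0.28018683,  0.09797032]), [np.float64(0.00011303890695279737), np.float64(0.00011303890695266237)])
tabtip (array([ 0.50786329, -0.36483361,  0.10611324]), [np.float64(0.0010193777440343106), np.float64(0.0010193777440343328)])
[-0.0202 -0.0512  0.088 ]
[-0.023  -0.1406  0.0961]
tin [0.459 0.257 0.06 ]
garlic [0.507 0.346 0.06 ]
glass [0.539 0.164 0.06 ]
shaker [0.461 0.13  0.06 ]
```

```bash
cat >> h.py <<'E'
YAW=20.6; MID=np.array([.4799,-.2252,0])
RC=R.from_euler("z",YAW,degrees=True).as_matrix()
AX=np.array([-.5,0,.866]); U=np.array([.866,0,.5])
KG=np.array([-.0142,-.0515,.0876])   # knob_grip, clamp frame (z world)
PV=KG-.032*AX+[0,-.080,0]
W=lambda p: MID+RC@np.asarray(p)
def ori(k):  # tool x along wing at knob angle k, z into slope
    z=-AX; x=R.from_rotvec(z*k).apply(U); M=RC@np.column_stack([x,np.cross(z,x),z])
    return R.from_matrix(M).as_euler("xyz",degrees=True)
E
python3 - <<'E'
from h import *
for k in np.arange(-3.3,4,.4):
    for b in (0.0,.13):
        q=robot.inverse_kinematics(W(KG+b*AX),ori(k)); print(round(k,2),b,None if q is None else np.round(q))
for yaw in range(-180,180,45):
    q=robot.inverse_kinematics([.573,.281,.09],[180,0,yaw]); print("jar",yaw,None if q is None else np.round(q))
p=W(PV+.06*AX)
for k in (-1.57,0,1.57,3.14):
    q=robot.inverse_kinematics(p,ori(k)); print("pawl",k,None if q is None else np.round(q))
E
```

```text
-3.3 0.0 [  -3.   37.   65.  116.  -73.   66. -141.]
-3.3 0.13 [  -1.   18.   65.  112.  -52.   67. -154.]
-2.9 0.0 [ 77.  28. -41. 113. -16.  32. 151.]
-2.9 0.13 [ 87.  15. -41. 109. -24.  51. 158.]
-2.5 0.0 [ 69.  25. -30. 113. -26.  34. 137.]
-2.5 0.13 [ 70.  12. -20. 109. -31.  53. 141.]
-2.1 0.0 [ 52.  22. -10. 114. -40.  38. 126.]
-2.1 0.13 [ 42.  10.  11. 110. -38.  56. 125.]
-1.7 0.0 [ 35.  22.  11. 114. -50.  43. 111.]
-1.7 0.13 [ 24.  11.  32. 111. -42.  59. 106.]
-1.3 0.0 [ 19.  24.  32. 115. -59.  49.  95.]
-1.3 0.13 [  7.  15.  54. 112. -48.  63.  88.]
-0.9 0.0 [  3.  31.  54. 115. -68.  59.  78.]
-0.9 0.13 [ -1.  18.  65. 112. -52.  67.  69.]
-0.5 0.0 [ -3.  37.  65. 116. -73.  66.  59.]
-0.5 0.13 [ -1.  18.  65. 112. -52.  67.  46.]
-0.1 0.0 [ -3.  37.  65. 116. -73.  66.  36.]
-0.1 0.13 [ -1.  18.  65. 112. -52.  67.  23.]
0.3 0.0 [ -3.  37.  65. 116. -73.  66.  13.]
0.3 0.13 [ -1.  18.  65. 112. -52.  67.  -0.]
0.7 0.0 [ -3.  37.  65. 116. -73.  66. -10.]
0.7 0.13 [ -1.  18.  65. 112. -52.  67. -23.]
1.1 0.0 [ -3.  37.  65. 116. -73.  66. -33.]
1.1 0.13 [ -1.  18.  6
[... 567 characters left out ...]
.5 0.13 [ 79.  13. -31. 109. -28.  52. 155.]
3.9 0.0 [ 61.  23. -20. 113. -34.  35. 137.]
3.9 0.13 [ 61.  11. -10. 110. -33.  54. 137.]
jar -180 [-36.  35.  13.  84.  -8.  62.  69.]
jar -135 [-30.  35.   4.  84.  -3.  61. 109.]
jar -90 [-25.  35.  -4.  84.   2.  62. 151.]
jar -45 [ -64.   50.   64.   85.  -46.   74. -130.]
jar 0 [ -50.   39.   35.   85.  -24.   64. -100.]
jar 45 [-48.  38.  32.  85. -21.  64. -57.]
jar 90 [-44.  37.  25.  84. -17.  63. -15.]
jar 135 [-39.  36.  18.  84. -12.  62.  26.]
pawl -1.57 [ 33.  28.  22. 103. -50.  54. 104.]
pawl 0 [  6.  42.  64. 104. -72.  74.  28.]
pawl 1.57 [  6.  42.  64. 104. -72.  74. -62.]
pawl 3.14 [   6.   42.   64.  104.  -72.   74. -152.]
```

```bash
python3 - <<'E'
from h import *
robot.move_to(W(PV+[0,.03,0]+.12*AX),ori(1.57)); fingers.gripper_to(0.0)
ps=pose(); im=vision.grab_frame("wrist").copy(); cm=cam("wrist",ps)
print(ps,robot.current_time_s())
for n,P in dict(pv=PV,tab=PV+.047*(AX*.985-np.array([0,.174,0])),kface=KG+.012*AX,wheelc=KG-.03*AX,e1=KG+.012*AX+[0,.028,0],e2=KG+.012*AX-[0,.028,0]).items():
    u=proj(W(P),cm); print(n,u.round()); cv2.drawMarker(im,tuple(int(v) for v in u),(0,255,0),0,14,1)
cv2.imwrite("pics/w1.png",im[:,:,::-1])
E
```

```text
(array([ 0.46111043, -0.34075227,  0.16379942]), array([-1.50001755e+02, -2.57781460e-02, -6.93641176e+01])) 4.9417
pv [319. 198.]
tab [320. 198.]
kface [320. 325.]
wheelc [319. 297.]
e1 [320. 359.]
e2 [320. 288.]
```

View pics/w1.png

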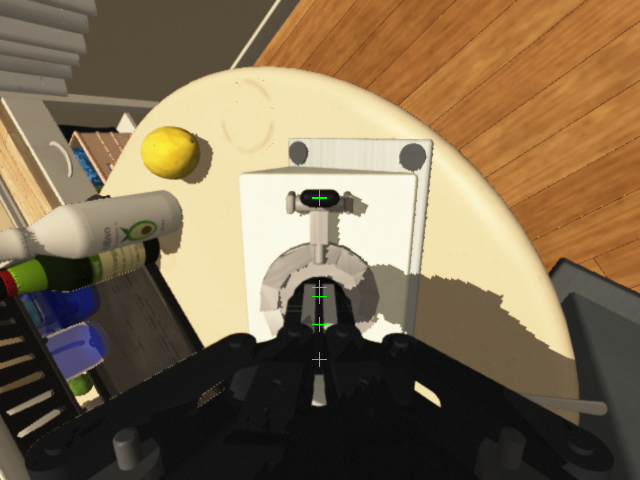

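The markers fall on the tab (320,198), the wheel and the knob's axis (column 320), so the clamp's pose is good. Next I flip the pawl.

```bash
python3 - <<'E'
from h import *
B=.044*AX
robot.line_to(W(PV+[0,.024,0]+B),ori(1.57))
print(robot.line_to(W(PV+[0,-.035,0]+B),velocity=.08))
robot.pause(.2)
robot.line_to(W(PV+[0,-.035,0]+.10*AX))
robot.line_to(W(PV+[0,.03,0]+.12*AX))
robot.pause(.2)
ps=pose(); im=vision.grab_frame("wrist"); cm=cam("wrist",ps)
cv2.imwrite("pics/w2.png",cv2.resize(im[100:350,200:460],None,fx=2,fy=2)[:,:,::-1])
print(robot.current_time_s(),robot.current_contact_force())
E
```

```text
False
8.0667 [ 0.80234392 -0.34316215  0.53015508]
```

View pics/w2.png

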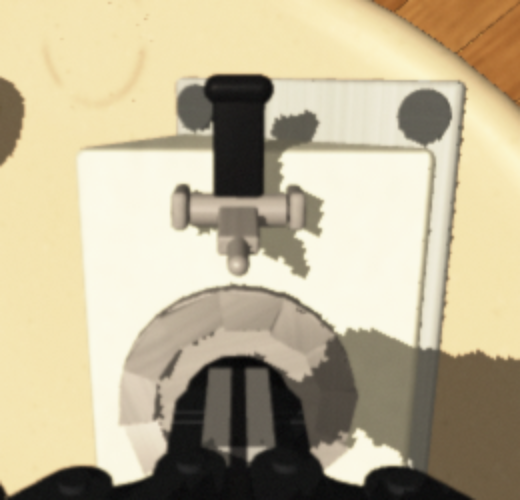

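Pawl is over: the tab lies flat (column 238, rows 80–195 in the crop) and the tooth arm is standing. Now the knob.

```bash
cat >> h.py <<'E'
def turn(k1,step=.35):  # rotate the tool about its axis (joint 7) to knob angle k1
    K0=float(np.load("k.npy")); q=np.array(robot.current_joint_positions())
    n=max(1,int(np.ceil(abs(k1-K0)/step)))
    for k in np.linspace(K0,k1,n+1)[1:]:
        q7=q.copy(); q7[6]=q[6]-np.degrees(k-K0); robot.move_j(q7)
        t=R.from_matrix(np.eye(3)); m=np.array(robot.current_torque())@(RC@AX)
        print("k",round(k,2),"m",round(m,3),"F",np.round(robot.current_contact_force(),1))
    np.save("k.npy",k1)
E
python3 - <<'E'
from h import *
t=cam("top")
f=lambda x,y:(325+x/4.444,195+y/4.444)
def onplane(px):
    o,d=ray(px,t); n=RC@AX; return o+d*(n@(W(KG+.012*AX)-o))/(n@d)
for a,b in (((500,268),(580,222)),((510,315),(605,255))):
    v=RC.T@(onplane(f(*b))-onplane(f(*a))); print("k",np.arctan2(-v[1],v@U))
k=1.45
fingers.gripper_to(.65)
robot.move_to(W(KG+.09*AX),ori(k))
print(robot.line_to(W(KG+.003*AX),velocity=.1,f_stop=15))
fingers.gripper_to(0,40); np.save("k.npy",k)
print(robot.current_finger_gap(),robot.current_gripper_force(),robot.current_contact_force(),robot.current_torque()@(RC@AX))
turn(0.0,.5)
print(robot.current_finger_gap(),robot.current_time_s())
E
```

```text
k 1.3549313524377946
k 1.3053978136537523
False
0.15747279961773453 48.42537001124583 [-5.19865322 -0.60195495  9.83436614] -0.0397242677292079
k 0.97 m 0.023 F [1.4 2.6 2.9]
k 0.48 m 0.055 F [1.1 7.7 8.8]
k 0.0 m -0.064 F [-1.2 10.7 12.9]
0.1630588001120569 12.0167
```

```bash
python3 - <<'E'
from h import *
turn(-.08)
robot.pause(.1)
fingers.gripper_to(.5)
robot.line_to(W(KG+.10*AX))
np.save("k.npy",0)
# pawl back
fingers.gripper_to(0)
ps=pose(); im=vision.grab_frame("wrist"); cv2.imwrite("pics/w3.png",im[:,:,::-1])
robot.move_to(W(PV+[0,-.04,0]+.10*AX),ori(1.57))
robot.line_to(W(PV+[0,-.032,0]+.045*AX))
robot.line_to(W(PV+[0,.026,0]+.045*AX),velocity=.08)
robot.pause(.2)
robot.line_to(W(PV+[0,.02,0]+.12*AX))
im=vision.grab_frame("wrist"); cv2.imwrite("pics/w4.png",im[:,:,::-1])
a=cv2.imread("pics/w3.png")[60:400,120:520]; b=im[60:400,120:520,::-1]
cv2.imwrite("pics/w34.png",np.hstack([a,b]))
print(robot.current_time_s())
E
```

```text
k -0.08 m -1.499 F [0.3 3.1 2.6]
17.7583
```

View pics/w34.png

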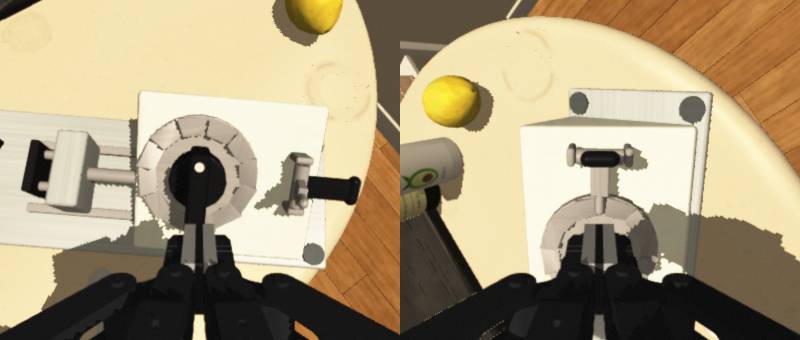

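The knob is at its stop and the pawl is back on the wheel with its tab standing. Now a fresh top view, for the bay and the space round the jar.

```bash
python3 - <<'E'
from h import *
im=vision.grab_frame("top"); cv2.imwrite("pics/top1.png",im[:,:,::-1])
a=im[60:340,120:420]
for p in ([.58,.28,0],[.58,.1,0],[.58,.28,.25],[.58,.1,.25]): print(p,proj(np.array(p),cam("top")).round())
o=cv2.resize(a,(600,560),interpolation=cv2.INTER_CUBIC)
cv2.imwrite("pics/top1c.png",o[:,:,::-1])
E
```

```text
[0.58, 0.28, 0] [194. 209.]
[0.58, 0.1, 0] [272. 211.]
[0.58, 0.28, 0.25] [168. 184.]
[0.58, 0.1, 0.25] [265. 187.]
```

View pics/top1c.png

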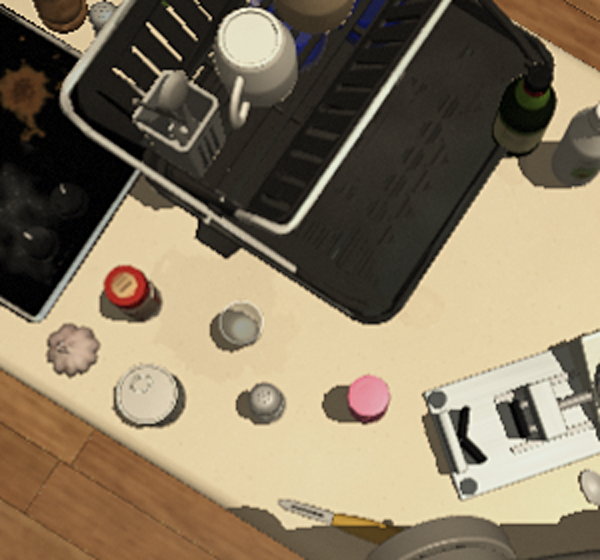

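```bash
python3 - <<'E'
from h import *
O=[180,0,145]
fingers.gripper_to(.85)
robot.move_to([.44,.06,.23],O)
robot.move_to([.568,.278,.20],O)
# refine laterally with wrist view of the lid
ps=pose(); im=vision.grab_frame("wrist"); cm=cam("wrist",ps)
hsv=cv2.cvtColor(im,cv2.COLOR_RGB2HSV); m=(((hsv[...,0]<6)|(hsv[...,0]>174))&(hsv[...,1]>150)&(hsv[...,2]>70)).astype(np.uint8)
u=proj(np.array([.573,.281,.106]),cm); n,l,st,ce=cv2.connectedComponentsWithStats(m); i=1+np.argmax(st[1:,4]); print(u,st[i],ce[i])
a=im.copy(); cv2.drawMarker(a,tuple(int(v) for v in u),(0,255,0),0,16,2)
t=cv2.imread("pics/top1.png")[225:315,325:425]
cv2.imwrite("pics/w5.png",np.hstack([cv2.resize(a[:,:,::-1],(400,300)),cv2.resize(t,(333,300),interpolation=cv2.INTER_CUBIC)]))
cv2.imwrite("pics/w5full.png",a[:,:,::-1])
print(ps,robot.current_time_s())
E
```

```text
[327.92100042 249.77834785] [ 304  211   61   66 1960] [333.65612245 241.51326531]
(array([0.56849903, 0.27580538, 0.19973139]), array([-1.79878496e+02,  6.70908757e-02,  1.44864575e+02])) 21.1417
```

View pics/w5.png

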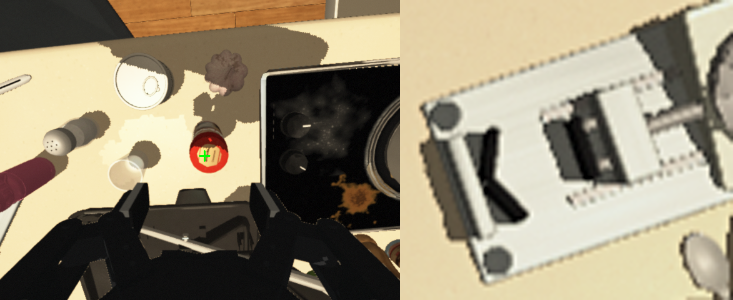

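```bash
python3 - <<'E'
from h import *
t=cam("top"); g=lambda p:(325+p[0]/3.333,225+p[1]/3.333)
L=lambda px,z: (RC.T@(onz(px,t,z)-MID)).round(4)
for n,p in dict(Vend1=(93,128),Vend2=(122,213),Vvert=(84,180),blockback1=(223,88),blockback2=(260,175),blockfront1=(198,95),blockfront2=(228,185),padfront1=(160,122),padfront2=(190,182),shadow=(143,115)).items(): print(n,L(g(p),.058))
f=lambda p:(325+p[0]/4.444,195+p[1]/4.444)
for n,p in dict(V1=(125,308),V2=(168,424),Vv=(112,378),pad1=(200,270),pad2=(228,385),pad1b=(235,268)).items(): print("old",n,L(f(p),.058))
ps=(np.array([0.56849903,0.27580538,0.19973139]),[-179.878496,.067,144.8646])
print("lid",onz((334,246.5),cam("wrist",ps),.106))
im=cv2.imread("pics/top1.png")[232:300,345:405]; i0=cv2.imread("pics/top0.png")[232:300,345:405]
z=lambda a:cv2.resize(a,(400,453),interpolation=cv2.INTER_CUBIC)
cv2.imwrite("pics/jaws.png",np.hstack([z(i0),z(im)]))
E
```

```text
Vend1 [0.0309 0.1403 0.058 ]
Vend2 [-0.0275  0.141   0.058 ]
Vvert [0.0008 0.1572 0.058 ]
blockback1 [0.0279 0.0505 0.058 ]
blockback2 [-0.0337  0.0472  0.058 ]
blockfront1 [0.0289 0.0677 0.058 ]
blockfront2 [-0.033   0.0693  0.058 ]
padfront1 [0.0203 0.0974 0.058 ]
padfront2 [-0.023   0.0922  0.058 ]
shadow [0.0282 0.1064 0.058 ]
old V1 [0.0288 0.1405 0.058 ]
old V2 [-0.0314  0.1396  0.058 ]
old Vv [-0.0014  0.158   0.058 ]
old pad1 [0.0345 0.0992 0.058 ]
old pad2 [-0.0231  0.1054  0.058 ]
old pad1b [0.0298 0.0826 0.058 ]
lid [0.57344877 0.28581468 0.106     ]
```

View pics/jaws.png

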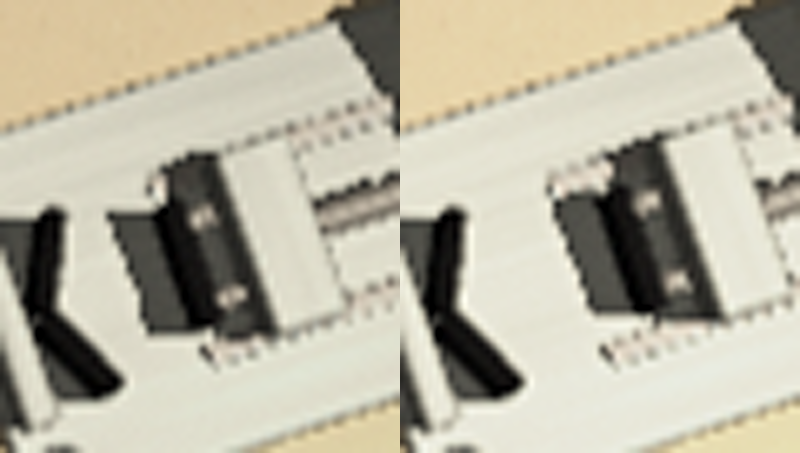

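```bash
python3 - <<'E'
from h import *
t=cam("top"); g=lambda p:(345+p[0]/6.667,232+p[1]/6.667)
L=lambda px,z: (RC.T@(onz(px,t,z)-MID)).round(4)
for z in (.05,.058):
  for n,p in dict(pad1=(195,195),pad2=(240,310),vv=(45,314),ve1=(66,215),ve2=(123,380)).items(): print(z,n,L(g(p),z))
# pick the jar
O=[180,0,145]; J=np.array([.5735,.2835])
robot.line_to([*J,.125],O); robot.line_to([*J,.080],velocity=.08)
fingers.gripper_to(0,30)
print(robot.current_finger_gap()*85,robot.current_gripper_force(),robot.current_contact_force(),robot.current_tool_pos(),robot.current_time_s())
E
```

```text
0.05 pad1 [0.0205 0.0933 0.05  ]
0.05 pad2 [-0.02    0.0922  0.05  ]
0.05 vv [-0.0003  0.1533  0.05  ]
0.05 ve1 [0.0281 0.1358 0.05  ]
0.05 ve2 [-0.029   0.1363  0.05  ]
0.058 pad1 [0.0201 0.0945 0.058 ]
0.058 pad2 [-0.0201  0.0934  0.058 ]
0.058 vv [-0.0005  0.1541  0.058 ]
0.058 ve1 [0.0277 0.1368 0.058 ]
0.058 ve2 [-0.029   0.1373  0.058 ]
43.446733472240034 30.613095790031366 [0.30961318 0.72992643 2.32922127] [0.5739955  0.28396556 0.08084147] 22.8667
```

Two independent estimates put the bay at clamp y ≈ 0.121–0.122: the V jaw's vertex less the jar's radius and 7 mm, and the pad's front plus half of 57 mm. The jar is gripped at 43.4 mm, which matches its given diameter.

```bash
python3 - <<'E'
from h import *
O=[180,0,145]; b=W([0,.1215,0]); print(b)
for z in (.2,.09): print(robot.inverse_kinematics([b[0],b[1],z],O))
robot.line_to([.5735,.2835,.21],velocity=.2)
print(robot.current_finger_gap()*85)
robot.move_to([.46,.06,.21],O)
robot.move_to([b[0],b[1],.21],O)
robot.line_to([b[0],b[1],.105],velocity=.15)
print(robot.line_to([b[0],b[1],.086],velocity=.03,f_stop=4),robot.current_tool_pos(),robot.current_contact_force())
fingers.gripper_to(.75)
robot.line_to([b[0],b[1],.20],velocity=.15)
robot.line_to([b[0]-.05,b[1]-.03,.22],velocity=.2)
ps=pose(); im=vision.grab_frame("wrist"); cm=cam("wrist",ps); a=im.copy()
for P in ([0,.1215,.116],[0,.1215,.01]):
    u=proj(W(P),cm); print(u); cv2.drawMarker(a,tuple(int(v) for v in u),(0,255,0),0,14,1)
cv2.imwrite("pics/w6.png",a[:,:,::-1]); print(ps,robot.current_time_s())
E
```

```text
[ 0.43715124 -0.11146877  0.        ]
[ 48.45376108  12.00304038 -41.79891974 104.4051747    8.67186071
  66.82763508  58.84881397]
[ 45.13631579  20.52333503 -39.99190655 112.70182853  16.5070571
  52.46622747  51.74843466]
43.540217329262276
True [ 0.43750676 -0.11136321  0.09049934] [-0.14161819  0.72671549  3.41302665]
[390.03790404 275.64073521]
[369.47016228 235.25867893]
(array([ 0.38665084, -0.14152214,  0.21934157]), array([-1.79980011e+02, -1.29737892e-01,  1.44894266e+02])) 28.4583
```

View pics/w6.png

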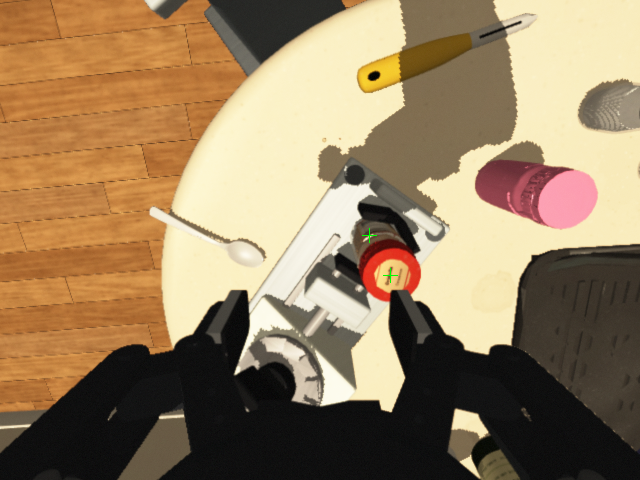

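The marker sits on the lid's centre (390,276): the jar stands upright in the bay, let go. Next I wind the knob.

```bash
python3 - <<'E'
from h import *
P=W(KG+.11*AX)
q=robot.inverse_kinematics(P,ori(0)); print(np.round(q))
assert q[6]>-70
fingers.gripper_to(.5)
robot.move_to(P,ori(0))
robot.line_to(W(KG+.003*AX),ori(0),velocity=.12,f_stop=15)
print(np.round(robot.current_joint_positions()),robot.current_time_s())
fingers.gripper_to(0,40); np.save("k.npy",0.)
print(robot.current_finger_gap())
turn(.56,.3)
E
```

```text
[ 66.  13. -18. 110. -32.  51.  -1.]
[ 61.  23. -20. 113. -34.  36.  -0.] 30.8417
0.1586950509486445
k 0.28 m -0.023 F [-3.3  1.   2.9]
k 0.56 m -0.038 F [-3.7  1.1  4.7]
```

```bash
python3 - <<'E'
from h import *
turn(1.08,.3); turn(1.63,.2)
robot.pause(.3)
turn(1.55,.1); robot.pause(.1)   # ease back onto the pawl
fingers.gripper_to(.45)
robot.line_to(W(KG+.11*AX),velocity=.12)
robot.pause(.3)
ps=pose(); im=vision.grab_frame("wrist"); cv2.imwrite("pics/w7.png",im[:,:,::-1])
robot.move_to([.36,-.05,.30],[180,0,145])
t=vision.grab_frame("top"); cm=cam("top")
for P in ([0,.1285,.116],[0,.1285,.01]): print(proj(W(P),cm))
cv2.imwrite("pics/w8.png",np.hstack([cv2.resize(im,(427,320)),cv2.resize(t[200:310,340:468],(372,320),interpolation=cv2.INTER_CUBIC)])[:,:,::-1])
print(robot.current_time_s(),robot.current_contact_force())
E
```

```text
k 0.82 m -0.011 F [-3.6  1.9  3.2]
k 1.08 m 0.075 F [-3.1  1.   3.3]
k 1.26 m 0.028 F [-4.1  0.   2.5]
k 1.45 m 0.129 F [-2.7  0.1  1.4]
k 1.63 m 0.125 F [-3.9  0.4  1.9]
k 1.55 m 0.139 F [-3.5  0.6  2.8]
[365.83024105 273.23682512]
[360.39113471 276.3906294 ]
38.05 [-0.24027811  0.14543093 -0.2987513 ]
```

View pics/w8.png

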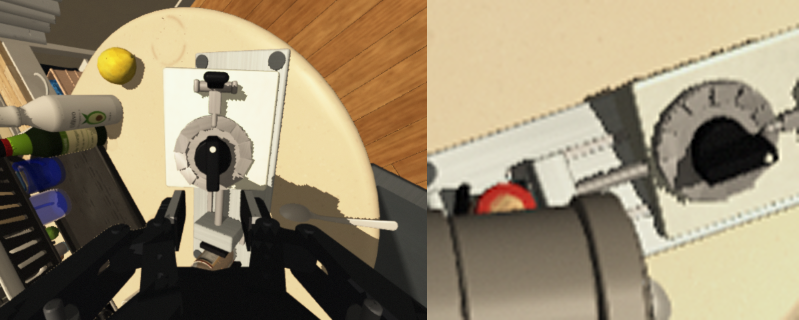

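With the tool at 1.55 rad, the wing stands vertical in the wrist view. So the knob held at the third click, with the pawl on the wheel, and the arm touches nothing. Handing in.

```bash
python3 -c "
from h import *
print(workorder.close_job())"
```

```text
the job is handed in; nothing more can be done
None
```

I handed the job in at about 38 s: the jar stands in the clamp and the knob is held by the pawl at the third click. The pad's depth was not measured directly, and no verdict was returned.

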